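# Fit the hob's knob and hold it pressed in

### The job

The control knob has come off the little hob and stands on the worktop. Pick it up by its bar grip, turn it so that its D-shaped bore matches the D-shaped shaft at the front of the hob, push it fully home on the shaft, then press knob and shaft all the way down against the spring, as one does to light the burner. Finish while still gripping the knob and holding it pressed down, and leave the spice jar, the salt shaker and the egg cup where they are.

Things in the scene. Friction and masses are not known exactly. Their poses are not given: they have to be found in the camera images.
- knob_center (a point): Centre of the loose black cooker knob (44 mm high, 40-85 g), on its axis, 22 mm above its underside; it stands upright on the worktop. z up; x along the bar grip to the end with the white pointer line. Round skirt 42 mm across, up to 10 mm above the underside; above it the bar grip, 20 mm thick (y), 40 mm long (x), to 44 mm: grasp it across y, fingertips above the skirt.
- knob_bore (a point): Mouth of the knob's D-shaped bore, on its axis at the underside, axes as knob_center's. Bore 20 mm deep, 14.5 mm across, its flat on the +x (white pointer) side, 1.75 mm from the axis.
- shaft_tip (a point): Top, on the axis, of the upright steel D-shaft on the hob, 72 mm above the worktop while unpressed. 13 mm across, one flat 1 mm from the axis, top edge slightly bevelled; 0.75 mm play all round in the bore. z up; x points out of the flat. The knob fits only with its x along this x (within about 0.2 rad; not half a turn off). The shaft turns only stiffly (0.6 N m).
- collar (a point): Top, on the axis, of the round dark grey collar (36 mm across) at the shaft's foot, 17 mm below shaft_tip, same axes, an orange tick on its +x side. The underside of a knob fully home rests on it, knob_center then being 22 mm above this point and 5 mm above shaft_tip. Collar and shaft sink together.
- plunger (a joint): How far the collar and shaft are pressed down into the hob, in m: 0 up, 0.006 fully down (end stop). The spring takes 6 N to start and 12 N to be fully down.
- hob: Compact hob standing fast on the worktop, 300 mm deep (x) by 270 mm wide (y), black top 45 mm above the worktop; origin at the centre of its underside, x away from the robot's side. The shaft stands 110 mm from the centre towards its front (-x); the burner's centre is 45 mm behind the middle (+x), with a pan support reaching 81 mm above the worktop. Nothing stands on it.
- spice_jar: Glass spice jar with a green cap, 46 mm across, 106 mm high; origin at its underside. Leave alone.
- salt_shaker: Glass salt shaker with a grey top, 44 mm across, 90 mm high; origin at its underside. Leave alone.
- egg_cup: Egg in a cream egg cup, 49 mm across, 81 mm high; origin at its underside. Leave alone.
Not all that is in view belongs to the job. Leave any pink or red look-alike of the part that bears knob_center alone.

How it is judged:
At the end, for the whole second after the job is handed in: Knob home on the shaft: underside within 2.5 mm of the collar, axes within 3 mm, flats within 0.4 rad, tilt under 0.1 rad; shaft pressed down more than 5 of its 6 mm; fingers round the grip (grasp point within 32 mm of the knob's centre) with over 5 N of contact (z of knob_center in the frame of shaft_tip below 0.0075 m and horizontal distance between knob_center and shaft_tip below 0.003 m and angle between the x axis of knob_center and the x axis of shaft_tip, either way round below 0.4 rad and angle between knob_center's own z axis and vertical below 0.1 rad and value of joint plunger above 0.005 m and distance between the grasp point and knob_center below 0.032 m and contact force between the fingers and knob above 5 N); the arm keeps its last pose, push and grip.
It fails at once if the spice jar is knocked or shifted by more than 2 cm (distance of spice_jar from where it was at the start of the episode above 0.02 m).
It fails at once if the salt shaker is knocked or shifted by more than 2 cm (distance of salt_shaker from where it was at the start of the episode above 0.02 m).
It fails at once if the egg cup is knocked or shifted by more than 2 cm (distance of egg_cup from where it was at the start of the episode above 0.02 m).
It also fails if it takes over 32 s, if anything falls off the work surface, if the arm or the gripper's body presses on something with over 40 N, if the wrist force passes 120 N, or if a joint passes its speed limit or range.

### The arm

A 6-joint arm with a two-finger parallel gripper is mounted at the origin on a cart in front of the work surface, level with it; the furniture and walls round the work are solid. World frame = base frame: x ahead of the robot, y to its left, z up, the work surface at z = 0. Lengths are in m, angles in rad, forces in N, time in s.
With the tool pointing down it reaches from about 0.35 to 1 m from the base axis. Payload 7.1 kg.
Tool frame: the origin (TCP) lies on the centre line of the jaws, within the pads' length; the fingertips stand 19 mm ahead of it and the grasp point (between the pads) is the TCP; z points along the fingers, y is the line along which they close (so a half turn about z gives the same grasp; the last joint's range is limited). The gripper opens to 85 mm and grips with 20 to 120 N. Pads are 22 mm wide; open, the fingers measure 114 mm over their backs; the gripper's body (76 mm by 85 mm) begins 54 mm behind the grasp point. The pads swing forward as they close: fully open they stand 13 mm farther back than shut.
Start: joints at [1.242, 0.423, 1.63, -0, 1.089, -0.019], TCP at [0.191, 0.595, 0.25] pointing down, gripper open.
Joint ranges: [-3, 3], [-0.9, 2.11], [0.09, 2.58], [-1.31, 4.45], [0.11, 2.69], [-2.54, 2.54]. Speed limits (rad/s): [2.39, 2.39, 3.01, 3.14, 3.14, 3.14].

### API

Orientations are given as a unit quaternion [w, x, y, z].
In Python, from workcell import r, capture, spot_in, tip_of gives the robot as it stands. The module is installed in compiled form; this text tells all that it offers. Calls block until the motion is done:
- r.reach(position, orientation): joint-space move of the TCP to a pose.
- r.servo_line(position, attitude=None, velocity=0.15, force_limit=None): straight line of the TCP; attitude=None keeps the orientation; velocity is the mean speed in m/s. With force_limit (N) it stops when the force on the tool has changed by that much, and returns True; else False.
- r.move_j(angles): joint-space move.
- r.move_gripper(opening): opening from 0.0 (shut) to 1.0 (fully open); the grip force is fixed at half the most; returns when the fingers have stopped.
- r.wait(seconds).
- r.ik(position, orientation): joint angles nearest the present ones, or None.
- r.state(): the state.
- capture(name): name is "scene" or "side" or "wrist"; returns a dict with "frame" (480x640x3 uint8, red, green, blue), "depth" (480x640 float32, m along the optical axis (not along the pixel's ray), 0 where there is no reading), "camera_matrix" (3x3 intrinsics, pixels), "dist" ([k1, k2, p1, p2, k3] as OpenCV has them; the pictures are not rectified), "extrinsics" (4x4, takes a point from camera to world coordinates). Camera axes: x right, y down, z forward; pixel columns grow to the right and rows downward; lengths in m; the calibration is good to about 2 mm. A picture is of the moment at which its call begins.
A pose or a line that the arm cannot do raises r.Unreachable and nothing moves.
- r.sign_off(): hands the job in; it is judged then, once.
Trained networks look in a picture, given as the dict that the camera call returned (one of the last four; its "shot" number tells which), for a name from the list of things; names that differ only in an ending like _2 or _b are one class to them, and where a whole thing is asked for, a point or a joint stands for the part that bears it (a point fixed in the world has none). Each returns a list of dicts, best first, with "confidence" (0 to 1); they miss things now and then, are a little off and sometimes report something else, mostly with a low value. They report only what shows in the picture. A call takes as long as a camera call. They do not tell look-alikes from the thing itself.
- spot_in(picture, query): "box" ([left, top, right, bottom] as shares, 0 to 1, of the picture: columns of its width, rows of its height, round what is visible of it).
- tip_of(picture, query): "location" ([column, row] as shares, 0 to 1, of the picture: columns of its width, rows of its height: a listed point, or the origin of a listed thing).
The state is a dict: "time_s": time; "joint_pos": joint angles; "joint_velocities": joint speeds; "joint_torque": joint torques, N m; "tool_pos": TCP position; "tcp_rot": TCP orientation; "ft_force": force on the tool from outside, world axes, zero at the start; "wrist_torque": the same for the moment, N m; "opening": opening from 0.0 (shut) to 1.0 (fully open); "finger_force": force on a finger pad.
Only numpy, scipy, OpenCV 4.12 (cv2) and the standard library are available. Lean on these libraries where they do the work, as an engineer would, in place of code of your own. Each camera call takes 0.05 s, during which the arm holds its last target. There are 200 camera calls.

## Working session

There is one attempt and no reset: what is moved stays moved. The work goes in short steps, each a Python script; the robot and the scene stay as the last script left them, time stands still between calls to the robot, and variables do not carry over. Pictures are saved under pics/ and viewed, at most 10 in all, crops included, and the job is handed in when it is done.

```bash
mkdir -p pics; cat > h.py <<'E'
import numpy as np, cv2
from workcell import r, capture, spot_in, tip_of
def save(p,n,crop=None,scale=1):
    f=p["frame"]
    if crop: f=f[crop[1]:crop[3],crop[0]:crop[2]]
    f=cv2.resize(f,None,fx=scale,fy=scale,interpolation=cv2.INTER_CUBIC)
    cv2.imwrite(f"pics/{n}.png",cv2.cvtColor(f,cv2.COLOR_RGB2BGR))
def ray(p,uv):
    n=cv2.undistortPoints(np.array([[uv]],float),p["camera_matrix"],np.array(p["dist"],float))[0,0]
    E=np.array(p["extrinsics"]); return E[:3,3],E[:3,:3]@np.array([n[0],n[1],1.])
def on_z(p,uv,z):
    o,d=ray(p,uv); return o+d*(z-o[2])/d[2]
def px(loc): return [loc[0]*640-.5,loc[1]*480-.5]
def proj(p,X):
    E=np.linalg.inv(np.array(p["extrinsics"])); 
    return cv2.projectPoints(np.array([X],float),cv2.Rodrigues(E[:3,:3])[0],E[:3,3],p["camera_matrix"],np.array(p["dist"],float))[0][0,0]
E
python3 - <<'E'
from h import *
Z=dict(knob_center=.022,shaft_tip=.072,collar=.055,hob=0,spice_jar=0,salt_shaker=0,egg_cup=0)
ims=[]
for c in("scene","side"):
    p=capture(c); save(p,c+"0")
    print(c,np.round(p["extrinsics"],2)[:3,3])
    for k,z in Z.items():
        for t in tip_of(p,k)[:3]:
            u=px(t["location"]); print(k,round(t["confidence"],2),np.round(u,0),np.round(on_z(p,u,z),3))
E
```

```text
scene [0.39 0.51 0.83]
knob_center 0.77 [373. 164.] [ 0.467 -0.402  0.022]
knob_center 0.76 [349. 224.] [ 0.483 -0.205  0.022]
knob_center 0.62 [384. 211.] [ 0.419 -0.26   0.022]
shaft_tip 0.73 [281. 310.] [0.549 0.061 0.072]
collar 0.66 [280. 316.] [0.551 0.064 0.055]
hob 0.95 [229. 320.] [0.653 0.063 0.   ]
spice_jar 0.25 [268. 197.] [ 0.676 -0.257  0.   ]
egg_cup 0.69 [374. 295.] [ 0.402 -0.058  0.   ]
side [1.4  0.16 0.8 ]
knob_center 0.78 [285. 250.] [ 0.492 -0.195  0.022]
knob_center 0.55 [265. 225.] [ 0.41  -0.281  0.022]
knob_center 0.51 [248. 249.] [ 0.514 -0.283  0.022]
shaft_tip 0.62 [386. 270.] [0.547 0.06  0.072]
collar 0.65 [385. 276.] [0.548 0.058 0.055]
hob 0.79 [370. 327.] [0.654 0.053 0.   ]
hob 0.63 [386. 269.] [0.459 0.048 0.   ]
spice_jar 0.61 [443. 262.] [0.39  0.175 0.   ]
salt_shaker 0.67 [245. 255.] [ 0.513 -0.294  0.   ]
egg_cup 0.6 [352. 241.] [ 0.381 -0.056  0.   ]
```

View pics/scene0.png

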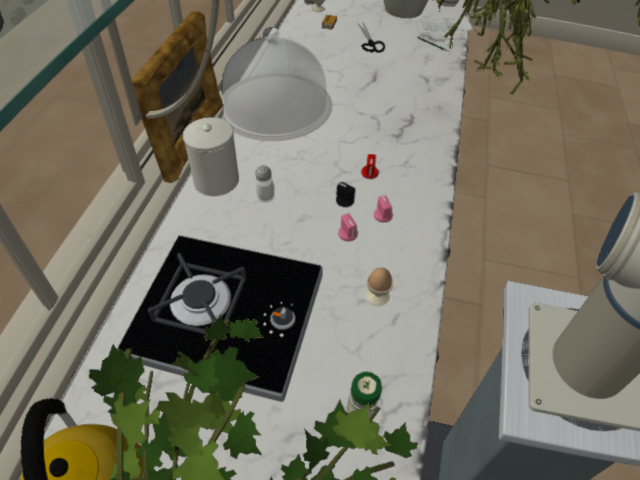

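View pics/side0.png

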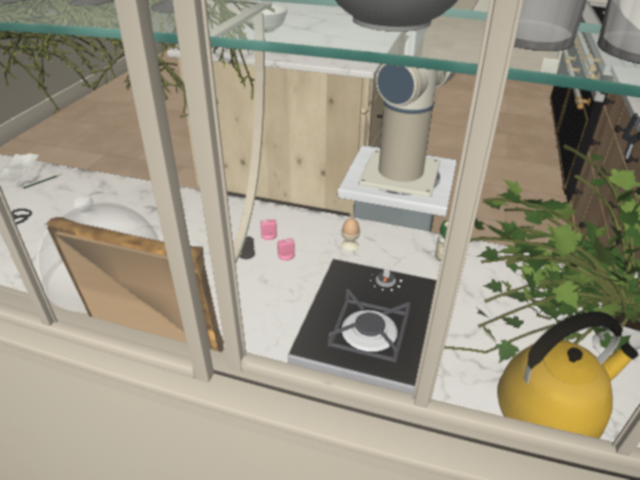

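The scene picture shows the black knob at pixel (345,195). The two pink knobs and the red one are decoys. The shaft is at (281,315), with its orange tick pointing left and slightly up. The side view puts the black knob at about (0.51, -0.28). Next I'll take wrist views over the shaft and then over the knob.

```bash
cat >> h.py <<'E'
from scipy.spatial.transform import Rotation as Ro
def q(psi):  # tool down, tool y axis at world angle psi (mod pi)
    y=np.array([np.cos(psi),np.sin(psi),0]); z=np.array([0,0,-1.]); M=np.column_stack([np.cross(y,z),y,z])
    return np.roll(Ro.from_matrix(M).as_quat(),1)
def tips(p,ks):
    for k,z in ks.items():
        for t in tip_of(p,k)[:3]:
            u=px(t["location"]); d=p["depth"][int(u[1]),int(u[0])]; print(k,round(t["confidence"],2),np.round(u,0),np.round(on_z(p,u,z),4),round(float(d),3))
E
python3 - <<'E'
from h import *
s=r.state(); M=Ro.from_quat(np.roll(s["tcp_rot"],-1)).as_matrix(); print(M.round(2))
psi=np.arctan2(M[1,1],M[0,1])
for a in np.arange(0,2*np.pi,np.pi/4): print(round(a,2), [None if (j:=r.ik(P,q(a))) is None else np.round(j,2) for P in ([.53,.06,.27],[.5,-.283,.25])])
best=min((a for a in np.arange(0,2*np.pi,np.pi/4) if r.ik([.52,.06,.27],q(a)) is not None), key=lambda a:abs(r.ik([.52,.06,.27],q(a))[5]))
print(best)
r.reach([.52,.06,.27],q(best)); p=capture("wrist"); save(p,"w_shaft")
print(np.round(p["extrinsics"],3), r.state()["time_s"])
tips(p,dict(shaft_tip=.072,collar=.055))
r.reach([.49,-.283,.25],q(best)); p=capture("wrist"); save(p,"w_knob")
tips(p,dict(knob_center=.022,knob_bore=0,salt_shaker=0)); print(r.state()["time_s"],r.state()["joint_pos"])
E
```

```text
[[-0.95  0.3  -0.  ]
 [ 0.3   0.95 -0.  ]
 [ 0.   -0.   -1.  ]]
0.0 [array([ 0.09,  0.27,  1.81, -0.  ,  1.06,  0.09]), array([-0.54,  0.35,  1.74, -0.  ,  1.05, -0.54])]
0.79 [array([ 0.09,  0.27,  1.81, -0.  ,  1.06, -0.69]), array([-0.54,  0.35,  1.74, -0.  ,  1.05, -1.32])]
1.57 [array([ 0.09,  0.27,  1.81, -0.  ,  1.06, -1.48]), array([-0.54,  0.35,  1.74, -0.  ,  1.05, -2.11])]
2.36 [array([ 0.09,  0.27,  1.81, -0.  ,  1.06, -2.27]), None]
3.14 [None, None]
3.93 [array([ 0.09,  0.27,  1.81, -0.  ,  1.06,  2.45]), array([-0.54,  0.35,  1.74, -0.  ,  1.05,  1.82])]
4.71 [array([ 0.09,  0.27,  1.81, -0.  ,  1.06,  1.66]), array([-0.54,  0.35,  1.74, -0.  ,  1.05,  1.04])]
5.5 [array([ 0.09,  0.27,  1.81, -0.  ,  1.06,  0.88]), array([-0.54,  0.35,  1.74, -0.  ,  1.05,  0.25])]
0.0
[[ 1.     0.002 -0.001  0.519]
 [ 0.002 -0.955 -0.295  0.137]
 [-0.002  0.295 -0.955  0.393]
 [ 0.     0.     0.     1.   ]] 3.1
knob_center 0.97 [337. 222.] [ 0.5069 -0.2886  0.022 ] 0.338
knob_center 0.9 [313. 129.] [ 0.4819 -0.1972  0.022 ] 0.313
knob_center 0.7 [254. 198.] [ 0.4213 -0.2635  0.022 ] 0.332
knob_bore 0.93 [253. 193.] [ 0.4165 -0.2623  0.    ] 0.333
knob_bore 0.67 [304. 303.] [ 0.4699 -0.3927  0.    ] 0.367
knob_bore 0.62 [312. 130.] [ 0.4807 -0.1978  0.    ] 0.313
salt_shaker 0.78 [502. 186.] [ 0.6833 -0.2544  0.    ] 0.334
4.7 [-5.42847541e-01  3.36981701e-01  1.76311928e+00  9.99082210e-05
  1.04141285e+00 -5.44594025e-01]
```

```bash
python3 - <<'E'
import cv2,numpy as np
a=cv2.imread("pics/w_shaft.png"); b=cv2.imread("pics/w_knob.png")
a2=cv2.resize(a,(400,300),interpolation=cv2.INTER_AREA)
b2=cv2.resize(b[150:300,240:440],(800,600),interpolation=cv2.INTER_CUBIC)[:, :]
b2=cv2.resize(b2,(400,300))
cv2.imwrite("pics/both.png",np.hstack([a2,b2]))
E
```

```text
(no output)
```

View pics/both.png

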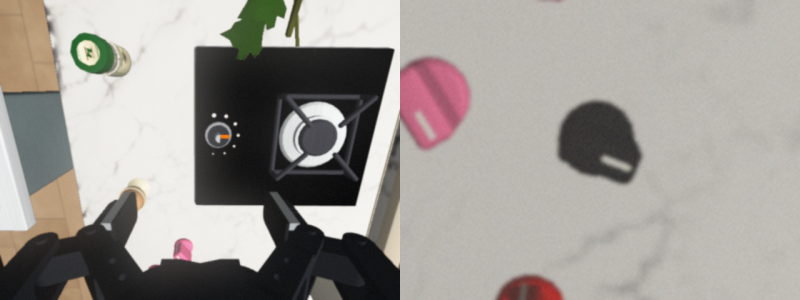

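The wrist views show the shaft at about (349,216) with its orange tick towards world +x. The black knob is at (337,222) with its pointer right and slightly down, a yaw of about -0.4. I'll fit the knob's silhouette for an exact pose, then grasp it.

```bash
cat >> h.py <<'E'
from scipy.optimize import minimize
def pts(p,X):
    E=np.linalg.inv(np.array(p["extrinsics"]))
    return cv2.projectPoints(np.asarray(X,float),cv2.Rodrigues(E[:3,:3])[0],E[:3,3],p["camera_matrix"],np.array(p["dist"],float))[0][:,0]
def knob_model(x,y,yaw,z0=0):
    t=np.linspace(0,2*np.pi,40); c,s=np.cos(yaw),np.sin(yaw)
    sk=[[.021*np.cos(a),.021*np.sin(a),z] for a in t for z in (0,.01)]
    bar=[[a,b,z] for a in(-.02,.02) for b in (-.01,.01) for z in (.01,.044)]
    R=np.array([[c,-s,0],[s,c,0],[0,0,1]]); return [np.array(m)@R.T+[x,y,z0] for m in (sk,bar)]
def fit_knob(p,x0,S=4):
    c=pts(p,[[x0[0],x0[1],.022]])[0]; o=(c-45).astype(int)
    f=p["frame"][o[1]:o[1]+90,o[0]:o[0]+90]; m=(f.max(2)<85).astype(np.uint8)
    n,l,st,_=cv2.connectedComponentsWithStats(m); k=1+st[1:,4].argmax(); m=cv2.resize((l==k).astype(np.float32),None,fx=S,fy=S)
    def cost(v):
        im=np.zeros(m.shape,np.float32)
        for M in knob_model(v[0]/1e3,v[1]/1e3,v[2]/20):
            h=cv2.convexHull(((pts(p,M)-o+.5)*S-.5).astype(np.float32)); cv2.fillConvexPoly(im,np.round(h*16).astype(np.int32),1,shift=4)
        return 1-np.minimum(im,m).sum()/np.maximum(im,m).sum()
    best=min((minimize(cost,[x0[0]*1e3,x0[1]*1e3,20*(x0[2]+d)],method="Nelder-Mead",options=dict(initial_simplex=np.array([x0[0]*1e3,x0[1]*1e3,20*(x0[2]+d)])+np.vstack([np.zeros(3),4*np.eye(3)]))) for d in(-.15,.15)),key=lambda b:b.fun)
    # pointer line
    w=(f.min(2)>130)&(cv2.erode(cv2.morphologyEx((l==k).astype(np.uint8),cv2.MORPH_CLOSE,np.ones((9,9))),np.ones((3,3)))>0)
    v,u=np.nonzero(w); g=np.array([on_z(p,[a+o[0],b+o[1]],.044)[:2] for a,b in zip(u,v)])
    return best.x[0]/1e3,best.x[1]/1e3,best.x[2]/20,best.fun,g
E
python3 - <<'E'
from h import *
p=capture("wrist"); x,y,yaw,f,g=fit_knob(p,[.507,-.287,-.4])
print(x,y,yaw,f); e=np.linalg.eigh(np.cov(g.T))[1][:,1]
m=g.mean(0)-[x,y]; print(len(g),"line yaw",np.arctan(e[1]/e[0]),"pos yaw",np.arctan2(m[1],m[0]),np.hypot(*m))
E
```

```text
0.5078602993288633 -0.2905845616322706 -0.11649947058353316 0.2393268346786499
41 line yaw -0.36017757800236566 pos yaw -0.25465178572016084 0.008523525127804708
```

```bash
python3 - <<'E'
s=open("h.py").read()
s=s.replace("m=cv2.resize((l==k).astype(np.float32)","L=cv2.morphologyEx((l==k).astype(np.uint8),cv2.MORPH_CLOSE,cv2.getStructuringElement(cv2.MORPH_ELLIPSE,(11,11))); m=cv2.resize(L.astype(np.float32)")
open("h.py","w").write(s)
E
python3 - <<'E'
from h import *
p=capture("wrist"); b=None
for a in(-.3,-.6,0):
    R=fit_knob(p,[.507,-.287,a]); print(np.round(R[:4],4)); b=R if b is None or R[3]<b[3] else b
f=p["frame"].copy(); f=cv2.resize(f[180:270,292:382],None,fx=6,fy=6,interpolation=cv2.INTER_CUBIC)
f2=f.copy()
for M in knob_model(*b[:3]): cv2.polylines(f2,[cv2.convexHull(((pts(p,M)-[292,180]+.5)*6).astype(np.int32))],True,(0,255,0),1)
cv2.imwrite("pics/ov.png",cv2.cvtColor(cv2.resize(np.hstack([f,f2]),(800,400)),cv2.COLOR_RGB2BGR))
E
```

```text
[ 0.5077 -0.2906 -0.1229  0.1755]
[ 0.5078 -0.2907 -0.1031  0.175 ]
[ 0.5077 -0.2904 -0.1359  0.1746]
```

View pics/ov.png

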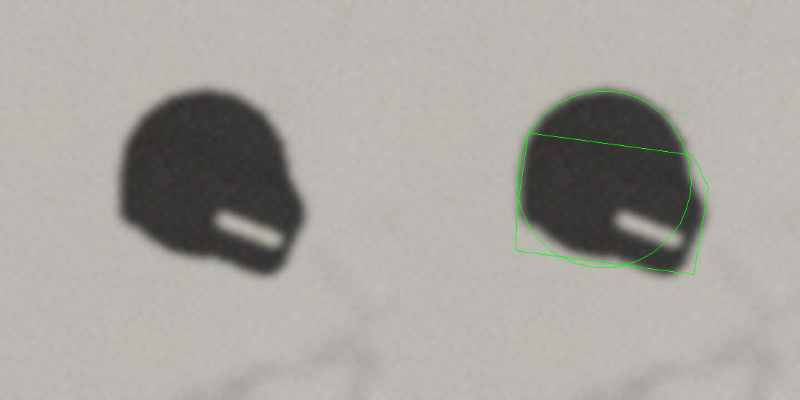

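The overlay shows the skirt circle fitting well, with its centre at about (0.5077, -0.290). The bar is bevelled, so its yaw is better taken from the white line: -0.36. The jaws will align the rest, so I'll grasp now.

```bash
python3 - <<'E'
from h import *
Q=q(-.36-np.pi/2); P=np.array([.5075,-.290,.12])
r.reach(P,Q)
P[2]=.033; print("hit",r.servo_line(P,velocity=.08,force_limit=12), r.state()["tool_pos"])
r.move_gripper(.0); s=r.state(); print(s["opening"],s["finger_force"],s["ft_force"],s["time_s"])
P[2]=.15; r.servo_line(P,velocity=.15); s=r.state(); print(s["opening"],s["finger_force"],s["ft_force"],s["time_s"])
# over the shaft, offset in -x so the camera (+x of tool) looks on it
r.reach([.44,-.05,.20],q(-np.pi/2)); 
s=r.state(); print(s["time_s"],s["opening"])
p=capture("wrist"); print(np.round(pts(p,[[.548,.06,.072]])[0])); save(p,"w2"); tips(p,dict(shaft_tip=.072,collar=.055,knob_center=s["tool_pos"][2]))
E
```

```text
hit False [ 0.50787841 -0.29024956  0.03352914]
0.22400734758452834 59.1826565307565 [-0.49969085  0.66387975  2.85176881] 8.3417
0.22364388235157215 58.921902362199035 [ 0.16074586  0.08574079 -1.13482223] 9.275
10.275 0.2234171443508264
[155.  86.]
shaft_tip 0.77 [151.  85.] [0.5489 0.0623 0.072 ] 0.246
collar 0.67 [316. 315.] [ 0.3693 -0.0467  0.055 ] 0.126
collar 0.56 [162.  86.] [0.5505 0.062  0.055 ] 0.244
collar 0.38 [328. 264.] [ 0.4161 -0.0562  0.055 ] 0.157
knob_center 0.96 [490. 180.] [ 0.501  -0.1097  0.1999] 0.277
knob_center 0.78 [558. 245.] [ 0.477  -0.1387  0.1999] 0.302
knob_center 0.55 [321. 316.] [ 0.4474 -0.0504  0.1999] 0.125
```

View pics/w2.png

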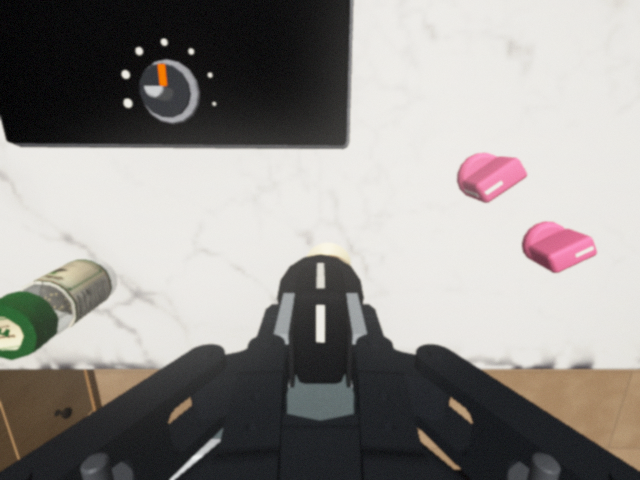

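The knob is held square in the jaws with its pointer towards +x. The shaft shows at (151,86) with its flat towards +x. Next comes a closer view of the shaft, plus a check of the knob's position in the jaws.

```bash
python3 - <<'E'
from h import *
r.servo_line([.455,.055,.15],velocity=.2)
p=capture("wrist"); s=r.state(); T=s["tool_pos"]; print(T,s["time_s"]); np.save("pics/w3.npy",p["frame"])
tips(p,dict(shaft_tip=.072,collar=.055))
f=p["frame"].astype(int); org=(f[...,0]>170)&(f[...,2]<90)&(f[...,1]<160); v,u=np.nonzero(org); print("orange",len(u),u.mean(),v.mean(),on_z(p,[u.mean(),v.mean()],.055))
c=pts(p,[[.549,.061,.072]])[0].astype(int); print(c)
M=knob_model(T[0],T[1],0,T[2]-.0335)
a=p["frame"].copy()
for m in M: cv2.polylines(a,[cv2.convexHull(np.round(pts(p,m)).astype(np.int32))],True,(0,255,0),1)
o=[max(c[0]-50,0),max(c[1]-50,0)]
A=cv2.resize(p["frame"][o[1]:o[1]+100,o[0]:o[0]+100],(400,400),interpolation=cv2.INTER_CUBIC)
B=cv2.resize(a[230:350,260:380],(400,400),interpolation=cv2.INTER_CUBIC); print("crop origin",o)
cv2.imwrite("pics/w3.png",cv2.cvtColor(np.hstack([A,B]),cv2.COLOR_RGB2BGR))
import pickle; pickle.dump({k:p[k] for k in p},open("pics/w3.pkl","wb"))
E
```

```text
[0.45514738 0.05432434 0.15031006] 11.2583
shaft_tip 0.9 [308. 101.] [0.5485 0.0617 0.072 ] 0.203
collar 0.75 [309. 101.] [0.5501 0.0617 0.055 ] 0.201
orange 250 311.512 88.056 [0.55700101 0.06026794 0.055     ]
[309  99]
crop origin [np.int64(259), np.int64(49)]
```

View pics/w3.png

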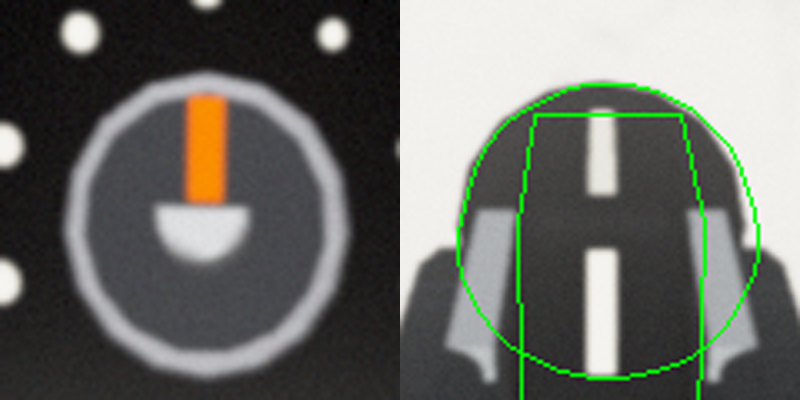

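The shaft's flat faces +x to within about 0.01 rad. The knob in the jaws matches the model in x, and shows about 1 mm to +y of it, which is a camera offset I can cancel. I'll compute both precisely.

```bash
python3 - <<'E'
from h import *
import pickle; p=pickle.load(open("pics/w3.pkl","rb")); f=p["frame"].astype(int); T=np.array([0.45514738,0.05432434,0.15031006])
def W(mask,o,z): 
    v,u=np.nonzero(mask); return np.array([on_z(p,[a+o[0],b+o[1]],z)[:2] for a,b in zip(u,v)])
o=[259,49]; c=f[49:149,259:359]
m=(c.min(2)>130); m[:45]=0; m[75:]=0; m[:,:32]=0; m[:,70:]=0
g=W(m,o,.072); px_=1/ (np.ptp(pts(p,[[.5,.06,.072],[.51,.06,.072]]),axis=0).max()/10)/1e3
print("D n",len(g),"x",g.min(0),g.max(0),"pix",px_,"mid y",(g[:,1].min()+g[:,1].max())/2,"flat-1mm",g[:,0].max()+px_/2-.001,"back+6.5",g[:,0].min()-px_/2+.0065,"yaw tick")
om=(c[...,0]>170)&(c[...,2]<90); t=W(om,o,.055); e=np.linalg.eigh(np.cov(t.T))[1][:,1]; print("tick yaw",np.arctan(e[1]/e[0]),"y",t[:,1].mean())
# gray collar disc + tick
d=((c.max(2)>55)&(c.max(2)<120))|om|m; n,l,st,_=cv2.connectedComponentsWithStats(d.astype(np.uint8)); k=1+st[1:,4].argmax()
g=W(l==k,o,.055); print("collar",(g.max(0)+g.min(0))/2,np.ptp(g,axis=0),g.mean(0))
# white lines on the knob: y at top plane
c=f[230:350,260:380]; v,u=np.nonzero((c.min(2)>180)&(np.abs(np.arange(120)-60)<8)[None]&(np.arange(120)>25)[:,None])
for lo,hi in((25,62),(70,115)):
    i=(v>lo)&(v<hi); print("line",np.array([on_z(p,[u[i].mean()+260,v[i].mean()+230],z)[1]-T[1] for z in(T[2]+.0105,T[2]-.005)]))
E
```

```text
D n 276 x [0.54189283 0.0553543 ] [0.54895378 0.06725748] pix 0.0005709143230845979 mid y 0.06130589083109175 flat-1mm 0.5482392328740395 back+6.5 0.5481073752308131 yaw tick
tick yaw -0.034125549293103595 y 0.061048059396487414
collar [0.54773024 0.06124007] [0.0343266  0.03416828] [0.54793175 0.06132458]
line [0.00099458 0.0009846 ]
line [0.00099383 0.00098375]
```

```bash
python3 - <<'E'
from h import *
Q=q(-np.pi/2-.02); X=np.array([.548,.0602])
r.servo_line([*X,.13],Q,velocity=.2); r.wait(.2); s=r.state(); e=X-s["tool_pos"][:2]; print("err",e,s["time_s"],s["ft_force"])
C=X+e
r.servo_line([*C,.112],velocity=.06); print(r.state()["tool_pos"])
h=r.servo_line([*C,.091],velocity=.03,force_limit=5); s=r.state(); print(h,s["tool_pos"],s["ft_force"],s["wrist_torque"],s["time_s"])
E
```

```text
err [0.00113368 0.00011258] 12.1833 [ 1.15294028  0.16388632 -1.04660093]
[0.54871626 0.06031236 0.11135279]
True [0.54961267 0.06036503 0.10245213] [-0.56780643 -0.33511054  7.37680349] [-0.02144759  0.17642896 -0.01175252] 13.0667
```

```bash
cat >> h.py <<'E'
def goto(X,z,tol=.0003):
    C=np.array([*X,z],float); t=C.copy()
    for i in range(5):
        r.servo_line(t,velocity=.05); r.wait(.15); a=np.array(r.state()["tool_pos"]); 
        if np.abs(a-C)[:2].max()<tol: break
        t[:2]+=.7*(C-a)[:2]
    return t,a
E
python3 - <<'E'
from h import *
X=[.548,.0602]
t,a=goto(X,.108); print(t,a)
h=r.servo_line([*t[:2],.091],velocity=.03,force_limit=5); s=r.state(); print(h,s["tool_pos"],s["ft_force"],s["wrist_torque"],s["time_s"],s["opening"])
E
```

```text
[0.54821298 0.06020678 0.108     ] [0.54817979 0.06021525 0.10793526]
False [0.54785332 0.06016903 0.09071722] [-1.35331914 -0.84874051 -1.85378145] [-0.02444948  0.27714822  0.02699788] 14.5917 0.22567688660274632
```

It slid on freely. Now I'll press down to the end stop.

```bash
python3 - <<'E'
from h import *
t=np.array([.5482,.0602])
h=r.servo_line([*t,.079],velocity=.02,force_limit=30); r.wait(.3)
s=r.state(); print(h,s["tool_pos"],s["ft_force"],s["wrist_torque"],s["time_s"],s["opening"],s["finger_force"])
p=capture("wrist"); a=p["frame"].copy(); T=s["tool_pos"]
for m in knob_model(T[0],T[1]+.001,0,T[2]-.0335): cv2.polylines(a,[cv2.convexHull(np.round(pts(p,m)).astype(np.int32))],True,(0,255,0),1)
p["frame"]=np.hstack([p["frame"][200:380,230:410],a[200:380,230:410]]); save(p,"w4",scale=2.2)
E
```

```text
True [0.54788602 0.0602215  0.08224002] [-2.62093812 -0.0282794   9.90816311] [-0.07442428  0.42256161  0.07456804] 15.4083 0.2226774521098083 60.47536515688989
```

View pics/w4.png

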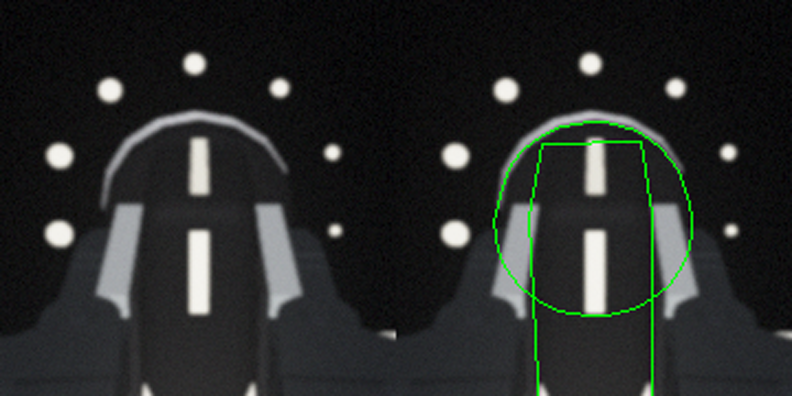

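The knob is on the shaft and close to fully pressed, with a steady reading of about 10 N. I'll push until the steady force is well over the spring's 12 N.

```bash
python3 - <<'E'
from h import *
z=.0805
for i in range(6):
    h=r.servo_line([.5482,.0602,z],velocity=.01,force_limit=60); r.wait(.3); s=r.state()
    print(z,h,np.round(s["tool_pos"],4),np.round(s["ft_force"],1),s["time_s"],round(s["opening"],4),round(s["finger_force"],1))
    if s["ft_force"][2]>24: break
    z-=.001
E
```

```text
0.0805 False [0.5481 0.0602 0.0821] [-8.9 -1.2 19.4] 16.0833 0.2224 61.9
0.0795 False [0.5482 0.0602 0.082 ] [-10.9  -0.7  29.7] 16.6333 0.2206 63.2
```

```bash
python3 - <<'E'
from h import *
r.wait(.5); s=r.state(); print(s["tool_pos"],s["ft_force"],s["finger_force"]); print(r.sign_off())
E
```

```text
[0.54811405 0.06023746 0.08196549] [-12.03009831  -1.10937437  31.00142336] 63.18106178917333
the job is handed in; nothing more can be done
None
```

I handed the job in at about 17 s with the knob on the shaft, still gripped (63 N on the pad) and pressed against the end stop with about 31 N. No verdict came back, and I didn't check the jar, shaker and egg cup again at the end, though no motion came near them.

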